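# Chock the rolling pin on the centre line for draping curved chocolate strips

## Robot

A 7-joint arm with a two-finger parallel gripper is mounted at the origin on a cart in front of the work surface, level with it; the furniture and walls round the work are solid. World frame = base frame: x ahead of the robot, y to its left, z up, the work surface at z = 0. Lengths are in m, angles in rad, forces in N, time in s.
With the tool pointing down it reaches from about 0.35 to 0.9 m from the base axis. Payload 19.9 kg.
Tool frame: the origin (TCP) lies at the centre of the arm's flange, where the gripper is bolted on; the fingertips stand 199 mm ahead of it and the grasp point (between the pads) lies 180 mm ahead of it; z points along the fingers, y is the line along which they close (so a half turn about z gives the same grasp; the last joint's range is limited). The gripper opens to 94 mm and grips with 3 to 60 N. Pads are 16 mm wide; open, the fingers measure 119 mm over their backs; the gripper's body (75 mm by 177 mm) begins 78 mm behind the grasp point.
Start: joints at [-1.383, 0.417, -0.01, 1.614, 0.005, 1.111, -0.053], TCP at [0.142, 0.609, 0.405] pointing down, gripper open.
Joint ranges: [-2.81, 2.81], [-0.39, 2.02], [-1.27, 1.25], [0.06, 2.57], [-1.19, 4.33], [0.19, 2], [-2.82, 2.82]. Speed limits (rad/s): [1.89, 1.89, 2.39, 2.39, 3.01, 3.01, 3.01].

## Interface

Orientations are given as a unit quaternion [w, x, y, z].
In Python, from station import r, cams, job gives the robot as it stands. The module is installed in compiled form; this text tells all that it offers.
- The arm moves only by the shell command python3 -m handwheel 'ROWS' [FORCE]. ROWS is JSON, a list of rows, each a list of 7 numbers: the turn, a rotation vector about the tool's x, y, z in rad, then the shift along the tool's x, y, z in m, then the opening, from -1 (shut) to 1 (fully open), so that 0 is half open. In form: [[rx, ry, rz, x, y, z, claw], ...]. A call has exactly 8 rows; each row shifts and turns the commanded pose from where the row before left it, along the tool's axes as they then stand; what a row does not reach is not made up. A row lasts 1/8 s, in which the tool goes at most 62.5 mm and 10.7 degrees, less where a joint would pass 70% of its speed; a pose out of reach is approached as far as the arm can. A call is refused whole if a number of a shift passes 0.0625 or a number of a turn 0.188, either way. A call with a gripper value outside its range is refused whole. The fingers move at their own pace and stop on an object; FORCE is the grip in N (left out, the last holds). Time passes only in rows, so rows that do not move let the fingers close, or fill a call up. It gives the time, the measured TCP pose, the force, the opening and the grip force at its end, in the units of the state.
- r.observe(): the state, without advancing time (a new reading comes with each control period).
- cams.capture(name): name is "side" or "top" or "wrist"; returns (picture, depth): 420x560x3 uint8, red, green, blue; 420x560 float32, m along the optical axis (not along the pixel's ray), 0 where there is no reading.
- cams.camera_model(name): a dict with "mtx" (3x3 intrinsics, pixels), "pose" (4x4, takes a point from camera to world coordinates); the wrist camera has in their place "mount" (4x4, takes a point from camera to tool coordinates, whose origin is the TCP and whose axes are the flange's). Camera axes: x right, y down, z forward; pixel columns grow to the right and rows downward; lengths in m; the calibration is good to about 2 mm. A picture is of the moment at which its call begins: read the wrist's pose just before it. camera_model takes no time and is no camera call.
- job.close_job(): hands the job in; it is judged then, once.
The state is a dict: "clock": time; "joint_pos": joint angles; "joint_vel": joint speeds; "effort": joint torques, N m; "ee_pos": TCP position; "tcp_rot": TCP orientation; "force": force on the tool from outside, world axes, zero at the start; "ft_torque": the same for the moment, N m; "finger_gap": opening from 0.0 (shut) to 1.0 (fully open); "finger_force": force on a finger pad.
Only numpy, scipy, OpenCV 4.12 (cv2) and the standard library are available. Lean on these libraries where they do the work, as an engineer would, in place of code of your own. Each camera call takes 0.05 s, during which the arm holds its last target. There are 200 camera calls.

## Task

The rolling pin is to be the form over which strips of chocolate set in a curve, so it must lie along the middle of the board and be unable to roll. First push its top sideways with the fingertips so that it rolls, without being dragged, onto the line down the middle of the board, and leave it at rest there, untouched; only then push the left and the right aluminium bar along the board up against it, one on each side, parallel with the pin and touching it, with the line still beneath the middle of the pin. Pick nothing up: pin and bars stay on the board throughout, and everything else is left where it is.

Things in the scene. Friction and masses are not known exactly. Their poses are not given: they have to be found in the camera images.
- pin: plain wooden rolling pin, 45 mm in diameter, 280 mm long, about 0.3 kg, on the board left or right of the line, between it and a bar, up to 3 degrees askew. Origin at its centre on its axis, 42.5 mm above the table; x axis along the pin, y and z turn as it rolls. Its z axis points up at the start. Rolls easily, stops soon after a slow roll. A fingertip moving with its top goes twice as far as the pin
- line (a point): middle of the pale wooden line (4 mm wide, 432 mm long, a short cross tick near each end) inlaid down the middle of a darker wooden board, 440 mm along the line, 420 mm across, 20 mm thick, fixed to the table. Point on the board's top, 20 mm above the table; x axis along the line, away from the robot, y across it to the left, z up
- bar_left: aluminium bar, 13 x 13 mm in section, 340 mm long, 0.15 kg, loose on the board left of line and pin, within 5 degrees of parallel with the line. Origin under its middle, on the board's top; y axis along its length, x axis to the left (away from the line). Touching the pin, its centre line is 27 mm from the pin's. Friction with the board about 0.6
- bar_right: aluminium bar, 13 x 13 mm in section, 310 mm long, 0.15 kg, loose on the board right of line and pin, within 5 degrees of parallel with the line. Origin under its middle, on the board's top; y axis along its length, x axis to the left (towards the line). Touching the pin, its centre line is 27 mm from the pin's. Friction with the board about 0.6
- bark_a: the left one of two pieces of chocolate bark on the board's far edge, about 54 x 48 x 12 mm; origin under its centre. Leave it alone
- bark_b: the right one of the two pieces of chocolate bark on the board's far edge, about 52 x 48 x 12 mm; origin under its centre. Leave it alone
- cup: sample cup, round, 72 mm wide, 36 mm high, on the table to the left of the board; origin under its centre. Leave it alone
- timer: kitchen timer, round, 62 mm wide, 48 mm high, on the table to the left of the board; origin under its centre. Leave it alone
- scraper: flat bench scraper, 124 x 154 x 24 mm, on the table to the right of the board; origin under its centre. Leave it alone

How it is judged:
On the way:
1. the pin has rolled (not slid) onto the line, about half a turn, and lies there at rest, not touched by the robot, with both bars still clear of it (y of pin in the frame of line between -0.01 and 0.01 m and linear speed of pin below 0.01 m/s and angular speed of pin below 0.3 rad/s and height (world z) of pin between 0.039 and 0.046 m and angle between pin's own z axis and vertical above 1.4 rad and contact force between the arm and pin below 0.05 N and angle between the x axis of pin and the x axis of line, either way round below 0.1 rad and x of pin in the frame of bar_left below -0.045 m and x of pin in the frame of bar_right above 0.045 m), for 0.3 s.
At the end, for the whole second after the job is handed in: Pin at rest on the board, its middle within 8 mm of the line and parallel with it within 0.07 rad; a bar flat on the board on each side, within 5 mm of touching the pin, parallel with it within 0.05 rad, middles within 60 mm lengthwise; all still (y of pin in the frame of line between -0.008 and 0.008 m and x of pin in the frame of line between -0.09 and 0.05 m and linear speed of each of pin, bar_left, bar_right below 0.01 m/s and angular speed of pin below 0.3 rad/s and height (world z) of pin between 0.039 and 0.046 m and angle between the x axis of pin and the x axis of line, either way round below 0.07 rad and x of pin in the frame of bar_left between -0.032 and -0.02 m and y of pin in the frame of bar_left between -0.06 and 0.06 m and angle between the y axis of each of bar_left, bar_right and the x axis of pin, either way round below 0.05 rad and height (world z) of each of bar_left, bar_right below 0.024 m and angle between each of bar_left, bar_right's own z axis and vertical below 0.1 rad and x of pin in the frame of bar_right between 0.02 and 0.032 m and y of pin in the frame of bar_right between -0.06 and 0.06 m).
It fails at once if the pin is lifted off the board (height (world z) of pin above 0.05 m).
It fails at once if a bar is lifted off the board (height (world z) of any of bar_left, bar_right above 0.028 m).
It fails at once if one of the other things is moved (distance of any of bark_a, bark_b, cup, timer, scraper from where it was at the start of the episode above 0.015 m).
It also fails if it takes over 72 s, if anything falls off the work surface, if the arm or the gripper's body presses on something with over 40 N, if the wrist force passes 120 N, or if a joint passes its speed limit or range.

## Working session

There is one attempt and no reset: what is moved stays moved. The work goes in short steps, Python scripts to look and compute and a shell command to move; the robot and the scene stay as the last step left them, time stands still between calls to the robot, and variables do not carry over. Pictures are saved under pics/ and viewed, at most 10 in all, crops included, and the job is handed in when it is done.

```bash
mkdir -p pics; cat > h.py <<'E'
import numpy as np, cv2
from station import r,cams,job
from scipy.spatial.transform import Rotation as R
def grab(n):
    s=r.observe(); p,d=cams.capture(n); m=cams.camera_model(n)
    if 'pose' in m: T=np.array(m['pose'])
    else:
        q=s['tcp_rot']; W=np.eye(4); W[:3,:3]=R.from_quat([q[1],q[2],q[3],q[0]]).as_matrix(); W[:3,3]=s['ee_pos']; T=W@np.array(m['mount'])
    return p,d,np.array(m['mtx']),T
def ray(uv,z,K,T):
    uv=np.atleast_2d(np.asarray(uv,float)); v=np.c_[uv,np.ones(len(uv))]@np.linalg.inv(K).T@T[:3,:3].T
    o=T[:3,3]; return o+v*((z-o[2])/v[:,2])[:,None]
E
python3 - <<'E'
from h import *
s=r.observe(); print({k:np.round(v,3) for k,v in s.items()})
p,d,K,T=grab('top'); cv2.imwrite('pics/top.png',p[:,:,::-1]); np.savez('top.npz',p=p,d=d,K=K,T=T); print(np.round(T,3))
p,d,K,T=grab('side'); cv2.imwrite('pics/side.png',p[:,:,::-1])
E
```

```text
{'clock': np.float64(0.0), 'joint_pos': array([-1.383,  0.418, -0.01 ,  1.614,  0.005,  1.111, -0.053]), 'joint_vel': array([-0.   , -0.001,  0.001, -0.003, -0.001,  0.002,  0.001]), 'effort': array([-2.0000e-03, -8.5123e+01,  6.3800e-01, -4.2600e+01, -4.9000e-02,
        1.8000e-02,  0.0000e+00]), 'ee_pos': array([0.142, 0.608, 0.404]), 'tcp_rot': array([-0.   ,  0.115,  0.993, -0.001]), 'force': array([ 0.355, -0.008, -0.452]), 'ft_torque': array([-0.038,  0.029, -0.   ]), 'finger_force': np.float64(0.0), 'finger_gap': np.float64(0.999)}
[[-0.021 -0.999  0.038  0.565]
 [-1.     0.02  -0.013  0.02 ]
 [ 0.012 -0.038 -0.999  1.311]
 [ 0.     0.     0.     1.   ]]
```

View pics/top.png

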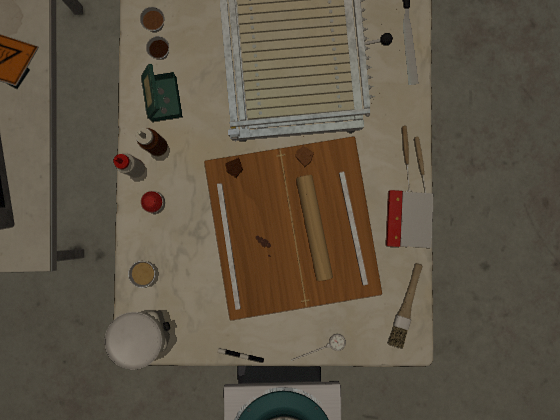

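View pics/side.png

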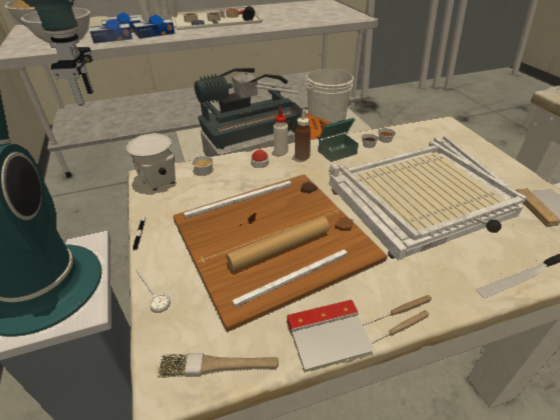

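The top view shows the pin (about (302,178)–(323,279)) right of the line ((281,153)–(305,302)). The left bar runs (220,185)–(238,308) and the right bar (342,173)–(366,284). The side view agrees.

```bash
cat >> h.py <<'E'
def measure(p,d,K,T,verbose=True):
    """top view: line, pin, bars in world; returns dict name->(centre xy, angle of long axis rel. world x)"""
    hsv=cv2.cvtColor(p,cv2.COLOR_RGB2HSV).astype(int); v,u=np.indices(d.shape)
    W=((np.stack([(u-K[0,2])/K[0,0]*d,(v-K[1,2])/K[1,1]*d,d],-1))@T[:3,:3].T+T[:3,3])
    out={}
    def rect(mask,z,name):
        n,l,st,_=cv2.connectedComponentsWithStats(mask.astype(np.uint8)); 
        res=[]
        for i in range(1,n):
            if st[i,4]<120: continue
            vv,uu=np.nonzero(l==i); P=ray(np.c_[uu,vv],z,K,T)[:,:2]
            (c,(a,b),_)=cv2.minAreaRect((P*1000).astype(np.float32))
            c0=P.mean(0); w,V=np.linalg.eigh(np.cov((P-c0).T)); ax=V[:,1]*np.sign(V[0,1])
            t=(P-c0)@ax; c0=c0+ax*(t.max()+t.min())/2
            res.append((c0,np.arctan2(ax[1],ax[0]),max(a,b),min(a,b)))
        return res
    reg=np.zeros(d.shape,bool); reg[140:318,205:380]=1
    poly=np.zeros(d.shape,np.uint8); cv2.fillConvexPoly(poly,np.array([[208,163],[352,142],[378,290],[232,316]]),1); reg=poly>0
    S=hsv[...,1];V=hsv[...,2]
    out['bars']=rect(reg&(S<50)&(V>140),0.033,'bars')
    out['pin']=rect(reg&(W[...,2]>0.045)&(W[...,2]<0.09),0.0425,'pin')
    return out
E
python3 - <<'E'
from h import *
z=np.load('top.npz'); p,d,K,T=z['p'],z['d'],z['K'],z['T']
o=measure(p,d,K,T)
for k in o:
  for c,a,l,w in o[k]: print(k,c.round(4),round(np.degrees(a),2),round(l),round(w))
# line: pale ridge
g=p.astype(int).sum(2); pts=[]
for v in range(158,300):
    uc=281+(v-153)*24/149; us=np.arange(int(uc)-6,int(uc)+7); w=g[v,us]; w=w-np.median(w); w=np.clip(w,0,None)
    j=us[w.argmax()]
    if w.max()>25:
        k=np.arange(j-1,j+2); ww=np.clip(g[v,k]-np.median(g[v,us]),0,None); pts.append([(k*ww).sum()/ww.sum(),v])
P=ray(pts,0.02,K,T)[:,:2]; vx,vy,x0,y0=cv2.fitLine(P.astype(np.float32),cv2.DIST_HUBER,0,1e-4,1e-4).ravel()
print('line',len(P),np.degrees(np.arctan(vy/vx)),x0,y0, 'ends',ray([[281,153],[305,302]],0.02,K,T)[:,:2])
c=cv2.resize(p[130:330,195:395],None,fx=3,fy=3,interpolation=cv2.INTER_CUBIC); cv2.imwrite('pics/crop.png',c[:,:,::-1])
for c_ in [ (208,161),(353,138),(381,293),(231,320)]: print(ray(c_,0.02,K,T)[0,:2].round(3))
E
```

```text
pin [ 0.5756 -0.0933] 10.22 284 44
line 138 8.269273 0.5713341 -0.038091287 ends [[ 0.78098094 -0.00985648]
 [ 0.3751075  -0.0661799 ]]
[0.763 0.19 ]
[ 0.819 -0.208]
[ 0.395 -0.273]
[0.331 0.134]
```

View pics/crop.png

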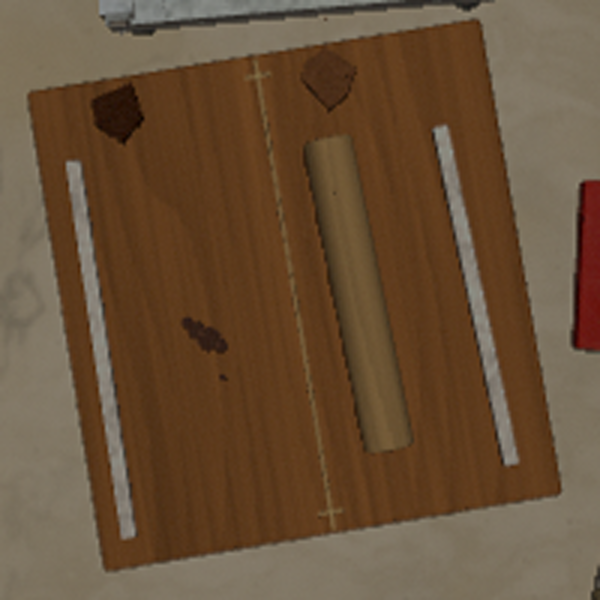

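The crop shows the line at crop (258,75)–(332,513) and the pin right of it. Both bars are clear of the pin, and the left bar's far end sits close to bark_a. I'll get the bar poses with a corrected mask, plus the height of the jug on the arm's path.

```bash
sed -i 's/(S<50)&(V>140)/(S<70)\&(V>100)/' h.py; cat >> h.py <<'E'
L0=np.array([0.5713,-0.0381]); LA=np.radians(8.27); LX=np.array([np.cos(LA),np.sin(LA)]); LY=np.array([-LX[1],LX[0]])
def toL(P): q=np.asarray(P)[:2]-L0; return np.array([q@LX,q@LY])
def toW(x,y): return L0+x*LX+y*LY
def delta(xy,z,ang):
    """remaining rz and tool-frame shift to world tcp xy,z with tool y at ang (rad)"""
    s=r.observe(); q=s['tcp_rot']; M=R.from_quat([q[1],q[2],q[3],q[0]]).as_matrix()
    t=M.T@(np.r_[xy,z]-s['ee_pos']); a=np.arctan2(M[1,1],M[0,1]); da=(ang-a+np.pi)%(2*np.pi)-np.pi
    return 'rz',round(-da,3),'shift',t.round(4)
def report(o):
    for k in o:
        for c,a,l,w in o[k]: print(k,'line-frame',toL(c).round(4),'ang',round(np.degrees(a-LA),2),round(l),round(w),'world',c.round(4))
E
python3 - <<'E'
from h import *
z=np.load('top.npz'); p,d,K,T=z['p'],z['d'],z['K'],z['T']
report(measure(p,d,K,T))
print('mid',toL([0.578,-0.038]))
v,u=np.indices(d.shape); W=((np.stack([(u-K[0,2])/K[0,0]*d,(v-K[1,2])/K[1,1]*d,d],-1))@T[:3,:3].T+T[:3,3])
print('jug',W[310:370,105:170,2].max(),'far rack',W[0:135,220:370,2].max(), 'maxz left', W[150:300,120:210,2].max())
q=[0.1,0.0]
print(delta(np.array([0.5756,-0.0933]),0.30,LA))
E
```

```text
bars line-frame [-0.0217 -0.16  ] ang 2.21 309 13 world [ 0.5728 -0.1996]
bars line-frame [-0.0147  0.1797] ang -0.77 339 13 world [0.5309 0.1376]
pin line-frame [-0.0037 -0.0553] ang 1.95 284 44 world [ 0.5756 -0.0933]
mid [ 0.00664471 -0.00086475]
jug 1.310706228616653 far rack 1.310706228616653 maxz left 1.310706228616653
('rz', np.float64(1.197), 'shift', array([-0.5817, -0.5845,  0.1048]))
```

```bash
python3 -m handwheel '[[0,0,0,-0.036,-0.036,-0.03,1],[0,0,0,-0.036,-0.036,-0.02,1],[0,0,0,-0.036,-0.036,0,1],[0,0,0,-0.036,-0.036,0,1],[0,0,0,-0.036,-0.036,0,1],[0,0,0,-0.036,-0.036,0,1],[0,0,0,-0.036,-0.036,0,1],[0,0,0,-0.036,-0.036,0,1]]'
python3 -m handwheel '[[0,0,0,-0.036,-0.036,0,1],[0,0,0,-0.036,-0.036,0,1],[0,0,0,-0.036,-0.036,0,1],[0,0,0,-0.036,-0.036,0,1],[0,0,0,-0.036,-0.036,0,1],[0,0,0,-0.036,-0.036,0,1],[0,0,0,-0.036,-0.036,0,1],[0,0,0,-0.036,-0.036,0,1]]'
python3 -m handwheel '[[0,0,0.15,0,0,0.01,1],[0,0,0.15,0,0,0.01,1],[0,0,0.15,0,0,0.01,1],[0,0,0.15,0,0,0.01,1],[0,0,0.15,0,0,0.01,1],[0,0,0.15,0,0,0.01,1],[0,0,0.15,0,0,0.01,1],[0,0,0.15,0,0,0.01,1]]'
python3 -c "
from h import *
print(delta(toW(-0.0037,-0.067),0.285,LA+np.radians(2)))"
```

```text
clock: 1.1
ee_pos: [0.3577, 0.2609, 0.4546]
tcp_rot: [-0.0, 0.115, 0.993, 0.0]
force: [0.6, 0.3, -0.6]
finger_gap: 1.0
finger_force: 0.0
clock: 2.1
ee_pos: [0.5727, -0.0848, 0.4545]
tcp_rot: [-0.0, 0.114, 0.993, -0.0]
force: [0.4, 0.2, 0.3]
finger_gap: 0.999
finger_force: 0.0
clock: 3.1
ee_pos: [0.5719, -0.0834, 0.3742]
tcp_rot: [-0.0, 0.657, 0.754, -0.0]
force: [0.7, 1.3, -0.4]
finger_gap: 0.998
finger_force: 0.0
('rz', np.float64(-0.043), 'shift', array([-0.0221,  0.0024,  0.0892]))
```

```bash
python3 -m handwheel '[[0,0,-0.021,-0.006,0.001,0.02,1],[0,0,-0.022,-0.006,0.001,0.02,1],[0,0,0,-0.005,0,0.02,1],[0,0,0,-0.005,0,0.02,1],[0,0,0,0,0,0.009,1],[0,0,0,0,0,0,1],[0,0,0,0,0,0.008,1],[0,0,0,0,0,0.006,1]]'
python3 -m handwheel '[[0,0,0,0,0,0.003,1],[0,0,0,0,0,0.002,1],[0,0,0,0,0,0.001,1],[0,0,0,0,0,0.001,1],[0,0,0,0,0,0,1],[0,0,0,0,0,0,1],[0,0,0,0,0,0,1],[0,0,0,0,0,0,1]]'
```

```text
clock: 4.1
ee_pos: [0.5777, -0.1047, 0.2716]
tcp_rot: [0.0, 0.639, 0.769, 0.0]
force: [-0.1, 0.9, 1.1]
finger_gap: 1.0
finger_force: 0.0
clock: 5.1
ee_pos: [0.5777, -0.1049, 0.2647]
tcp_rot: [0.0, 0.639, 0.769, -0.0]
force: [-1.0, -0.6, -0.7]
finger_gap: 1.001
finger_force: 0.0
```

```bash
python3 -m handwheel '[[0,0,0,0,0,0.001,1],[0,0,0,0,0,0.001,1],[0,0,0,0,0,0.001,1],[0,0,0,0.002,0,0,1],[0,0,0,0.003,0,0,1],[0,0,0,0.003,0,0,1],[0,0,0,0.004,0,0,1],[0,0,0,0.004,0,0,1]]'
```

```text
clock: 6.1
ee_pos: [0.5749, -0.0905, 0.2638]
tcp_rot: [0.001, 0.64, 0.769, 0.0]
force: [-11.3, -3.0, 38.9]
finger_gap: 1.005
finger_force: 19.3
```

```bash
python3 -m handwheel '[[0,0,0,0.004,0,-0.001,1],[0,0,0,0.005,0,0,1],[0,0,0,0.005,0,0,1],[0,0,0,0.004,0,0,1],[0,0,0,0.003,0,0,1],[0,0,0,0.002,0,0,1],[0,0,0,0,0,0,1],[0,0,0,0,0,0,1]]'
python3 - <<'E'
from h import *
p,d,K,T=grab('side'); cv2.imwrite('pics/s2.png',p[:,:,::-1])
print(toL(r.observe()['ee_pos']))
E
```

```text
clock: 7.1
ee_pos: [0.5708, -0.067, 0.2638]
tcp_rot: [0.0, 0.639, 0.769, 0.0]
force: [-5.2, 0.0, 21.8]
finger_gap: 1.001
finger_force: 10.7
[-0.00471248 -0.02849754]
```

View pics/s2.png

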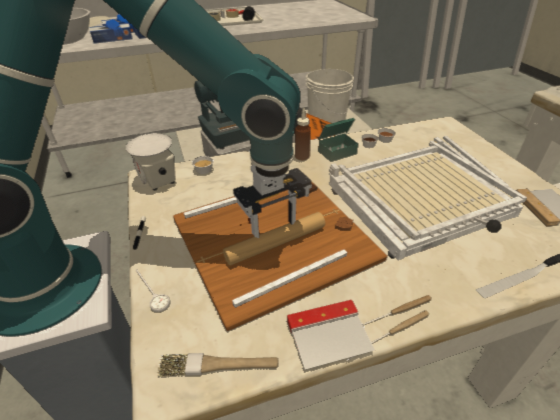

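The pin is rolling under the fingertips (around (255,240)) without slipping. It has gone about 19 mm, so next I'll regrip behind the top and do the second stroke.

```bash
python3 -m handwheel '[[0,0,0,0,0,-0.005,1],[0,0,0,0,0,-0.005,1],[0,0,0,-0.01,0,0,1],[0,0,0,-0.01,0,0,1],[0,0,0,0,0,0,1],[0,0,0,0,0,0.005,1],[0,0,0,0,0,0.003,1],[0,0,0,0,0,0.002,1]]'
python3 -m handwheel '[[0,0,0,0.002,0,0,1],[0,0,0,0.005,0,0,1],[0,0,0,0.006,0,0,1],[0,0,0,0.006,0,0,1],[0,0,0,0.006,0,0,1],[0,0,0,0.006,0,0,1],[0,0,0,0.005,0,0,1],[0,0,0,0.002,0,0,1]]'
python3 -m handwheel '[[0,0,0,0,0,0,1],[0,0,0,0,0,-0.005,1],[0,0,0,0,0,-0.005,1],[0,0,0,-0.01,0,0,1],[0,0,0,-0.01,0,0,1],[0,0,0,0,0,0,1],[0,0,0,0,0,0,1],[0,0,0,0,0,0,1]]'
python3 - <<'E'
from h import *
print(toL(r.observe()['ee_pos']))
p,d,K,T=grab('top'); cv2.imwrite('pics/t3.png',p[:,:,::-1]); np.savez('t3.npz',p=p,d=d,K=K,T=T); report(measure(p,d,K,T))
E
```

```text
clock: 8.15
ee_pos: [0.5743, -0.0866, 0.2632]
tcp_rot: [0.0, 0.639, 0.769, -0.0]
force: [-9.2, -3.2, 29.9]
finger_gap: 1.001
finger_force: 15.1
clock: 9.15
ee_pos: [0.5673, -0.049, 0.2638]
tcp_rot: [0.0, 0.639, 0.769, 0.0]
force: [-6.9, -0.9, 23.7]
finger_gap: 1.001
finger_force: 12.4
clock: 10.15
ee_pos: [0.5709, -0.0683, 0.2726]
tcp_rot: [-0.0, 0.639, 0.769, -0.0]
force: [0.9, 0.5, -1.3]
finger_gap: 1.003
finger_force: 0.0
[-0.00477601 -0.02980557]
bars line-frame [ 0.0781 -0.1561] ang 2.54 109 13 world [ 0.671  -0.1813]
bars line-frame [-0.0147  0.1797] ang -0.75 339 13 world [0.5309 0.1376]
bars line-frame [-0.0971 -0.1631] ang 1.73 158 13 world [ 0.4986 -0.2135]
pin line-frame [ 0.0963 -0.0046] ang -22.36 85 45 world [ 0.6673 -0.0288]
```

View pics/t3.png

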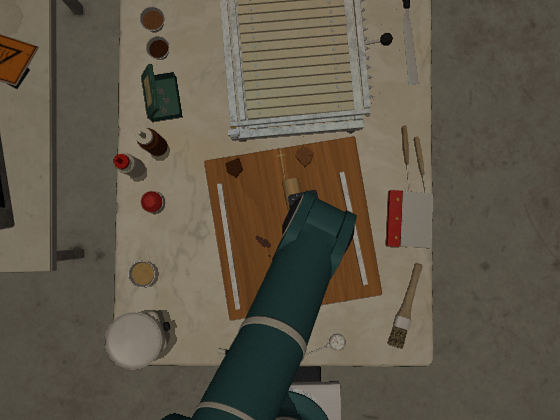

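The arm hides most of the pin. Its far end at (291,185) is about 13 mm right of the line, which fits the odometry estimate of pin y ≈ -17 mm, so the last stroke is 34 mm.

```bash
python3 -m handwheel '[[0,0,0,0,0,0.005,1],[0,0,0,0,0,0.003,1],[0,0,0,0,0,0.002,1],[0,0,0,0.002,0,0,1],[0,0,0,0.004,0,0,1],[0,0,0,0.005,0,0,1],[0,0,0,0.006,0,0,1],[0,0,0,0.006,0,0,1]]'
python3 -m handwheel '[[0,0,0,0.005,0,0,1],[0,0,0,0.004,0,0,1],[0,0,0,0.002,0,0,1],[0,0,0,0,0,0,1],[0,0,0,0,0,0,1],[0,0,0,0,0,-0.003,1],[0,0,0,0,0,-0.01,1],[0,0,0,0,0,-0.03,1]]'
python3 -m handwheel '[[0,0,0,-0.03,0,-0.03,1],[0,0,0,-0.04,0,-0.03,1],[0,0,0,-0.04,0,0,1],[0,0,0,-0.04,0,0,1],[0,0,0,-0.04,0,0,1],[0,0,0,-0.03,0,0,1],[0,0,0,-0.02,0,0,1],[0,0,0,0,0,0,1]]'
python3 - <<'E'
from h import *
print(toL(r.observe()['ee_pos']))
p,d,K,T=grab('top'); cv2.imwrite('pics/t4.png',p[:,:,::-1]); np.savez('t4.npz',p=p,d=d,K=K,T=T); report(measure(p,d,K,T))
E
```

```text
clock: 11.2
ee_pos: [0.5668, -0.0467, 0.2639]
tcp_rot: [0.0, 0.639, 0.769, 0.0]
force: [-9.2, -2.1, 28.0]
finger_gap: 1.001
finger_force: 14.0
clock: 12.2
ee_pos: [0.5643, -0.035, 0.3056]
tcp_rot: [-0.001, 0.639, 0.769, -0.001]
force: [-0.7, -1.1, 0.1]
finger_gap: 1.001
finger_force: 0.0
clock: 13.2
ee_pos: [0.6081, -0.2724, 0.3659]
tcp_rot: [0.0, 0.64, 0.768, -0.0]
force: [-0.1, 1.6, -0.6]
finger_gap: 0.998
finger_force: 0.0
[ 0.00275236 -0.23719809]
bars line-frame [ 0.0362 -0.1575] ang 2.05 193 13 world [ 0.6298 -0.1888]
bars line-frame [-0.0147  0.1796] ang -0.76 339 13 world [0.5309 0.1376]
pin line-frame [-0.0055 -0.0001] ang 1.94 284 45 world [ 0.5659 -0.039 ]
```

View pics/t4.png

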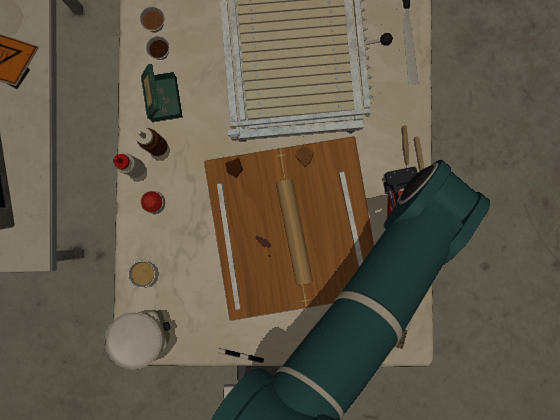

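The pin lies on the line, from (286,180) to (303,283), with its middle at y ≈ 0 and 1.9° askew. Next the right bar.

```bash
python3 -c "
from h import *
print(delta(toW(-0.021,-0.190),0.24,LA+np.radians(2.1)))"
```

```text
('rz', np.float64(0.002), 'shift', array([ 0.0469, -0.0223,  0.1258]))
```

```bash
python3 -m handwheel '[[0,0,0.002,0.024,-0.011,0,1],[0,0,0,0.023,-0.011,0,1],[0,0,0,0,0,0.03,1],[0,0,0,0,0,0.04,1],[0,0,0,0,0,0.04,1],[0,0,0,0,0,0.016,1],[0,0,0,0,0,0.010,1],[0,0,0,0,0,0.006,1]]'
python3 -c "
from h import *
s=r.observe();print(s['ee_pos'],s['force'],toL(s['ee_pos']))
print(delta(toW(-0.021,-0.190),0.2245,LA+np.radians(2.1)))
p,d,K,T=grab('side'); cv2.imwrite('pics/s5.png',p[:,:,::-1])"
```

```text
clock: 14.25
ee_pos: [0.5787, -0.2288, 0.2243]
tcp_rot: [0.001, 0.64, 0.769, 0.0]
force: [0.2, -0.3, -0.3]
finger_gap: 0.998
finger_force: 0.0
[ 0.57871626 -0.22876185  0.22429739] [ 0.16442748 -0.31828217 -0.3183369 ] [-0.0200853  -0.18974594]
('rz', np.float64(0.001), 'shift', array([-0.0002, -0.0009, -0.0002]))
```

View pics/s5.png

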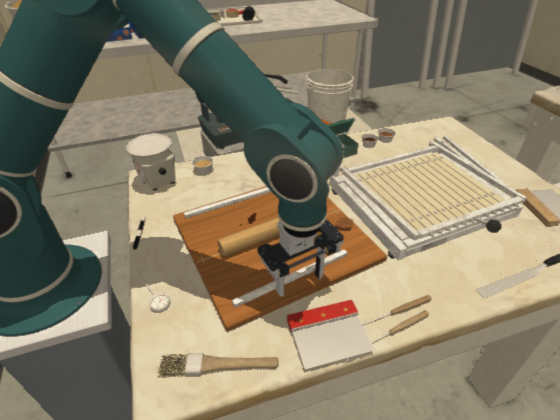

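The fingers stand on the board behind the right bar, at (280,290) and (322,270). Pushing.

```bash
python3 -m handwheel '[[0,0,0,0.006,0,0,1],[0,0,0,0.008,0,0,1],[0,0,0,0.01,0,0,1],[0,0,0,0.01,0,0,1],[0,0,0,0.01,0,0,1],[0,0,0,0.01,0,0,1],[0,0,0,0.01,0,0,1],[0,0,0,0.01,0,0,1]]'
python3 -m handwheel '[[0,0,0,0.01,0,0,1],[0,0,0,0.01,0,0,1],[0,0,0,0.01,0,0,1],[0,0,0,0.01,0,0,1],[0,0,0,0.01,0,0,1],[0,0,0,0.008,0,0,1],[0,0,0,0.005,0,0,1],[0,0,0,0.002,0,0,1]]'
python3 -c "
from h import *
s=r.observe();print(toL(s['ee_pos']))
p,d,K,T=grab('top');report(measure(p,d,K,T))
p,d,K,T=grab('wrist'); cv2.imwrite('pics/w6.png',p[:,:,::-1])"
```

```text
clock: 15.3
ee_pos: [0.5648, -0.1554, 0.2237]
tcp_rot: [0.0, 0.64, 0.768, -0.0]
force: [0.2, -1.2, 0.3]
finger_gap: 0.998
finger_force: 0.6
clock: 16.3
ee_pos: [0.5532, -0.0918, 0.2237]
tcp_rot: [-0.0, 0.64, 0.769, -0.0]
force: [-0.4, -0.3, 0.1]
finger_gap: 0.997
finger_force: 0.3
[-0.02567574 -0.05056463]
bars line-frame [-0.0147  0.1797] ang -0.76 339 13 world [0.5309 0.1376]
pin line-frame [0.0475 0.0051] ang -2.58 177 44 world [ 0.6176 -0.0262]
```

View pics/w6.png

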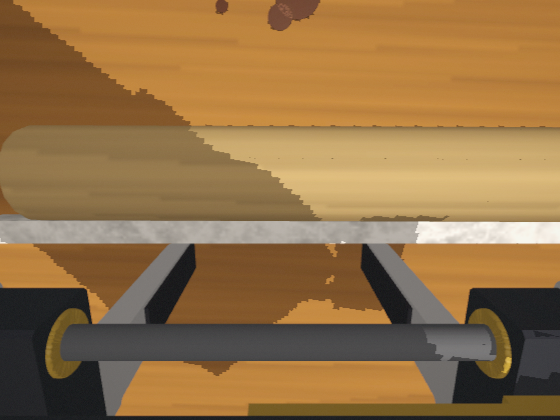

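The wrist view shows the bar (rows 221–243) pushed squarely and parallel to the pin, whose near side is hidden behind it. I'll measure the bar by ray casting.

```bash
cat >> h.py <<'E'
def wristbar():
    p,d,K,T=grab('wrist'); hsv=cv2.cvtColor(p,cv2.COLOR_RGB2HSV).astype(int); o=[]
    for u in (100,200,280,350,450,540):
        m=(hsv[190:270,u,1]<45)&(hsv[190:270,u,2]>110); v=np.nonzero(m)[0]+190
        if len(v): o.append([u,v.min(),v.max()+1])
    for u,a,b in o: print(u,a,b,toL(ray([u,a],.033,K,T)[0]).round(4),toL(ray([u,b],.033,K,T)[0]).round(4))
E
python3 -c "
from h import *
wristbar()"
```

```text
100 220 243 [-0.1196 -0.0318] [-0.1209 -0.0447]
200 220 243 [-0.0671 -0.0298] [-0.0674 -0.0427]
280 221 243 [-0.025  -0.0288] [-0.0246 -0.0411]
350 221 243 [ 0.0117 -0.0274] [ 0.0128 -0.0397]
450 221 243 [ 0.0642 -0.0255] [ 0.0663 -0.0377]
540 222 243 [ 0.1116 -0.0243] [ 0.1143 -0.0359]
```

```bash
python3 -m handwheel '[[0,0,0,0.002,0,0,1],[0,0,0,0.002,0,0,1],[0,0,0,0.001,0,0,1],[0,0,0,0.001,0,0,1],[0,0,0,0.001,0,0,1],[0,0,0,0.0005,0,0,1],[0,0,0,0,0,0,1],[0,0,0,0,0,0,1]]'
python3 -c "
from h import *
wristbar()
print(toL(ray([236,178],.03,*np.load('t4.npz').values() if 0 else (np.load('t4.npz')['K'],np.load('t4.npz')['T']))[0]))"
python3 -m handwheel '[[0,0,0,-0.005,0,0,1],[0,0,0,-0.015,0,0,1],[0,0,0,-0.015,0,-0.02,1],[0,0,0,0,0,-0.04,1],[0,0,0,0,0,-0.04,1],[0,0,0,0.03,0,-0.02,1],[0,0,0,0.05,0,0,1],[0,0,0,0.06,0,0,1]]'
python3 -c "
from h import *
wristbar()
print(delta(toW(-0.0147,0.207),0.34,LA+np.radians(2.1)))"
```

```text
clock: 17.45
ee_pos: [0.5518, -0.0847, 0.2237]
tcp_rot: [-0.0, 0.64, 0.768, -0.0]
force: [0.8, -0.4, 1.4]
finger_gap: 0.999
finger_force: 0.1
100 231 243 [-0.1205 -0.0305] [-0.1212 -0.0373]
200 231 243 [-0.0675 -0.0285] [-0.0677 -0.0353]
280 232 243 [-0.0251 -0.0275] [-0.0249 -0.0337]
350 232 243 [ 0.012  -0.0261] [ 0.0125 -0.0323]
450 232 243 [ 0.0649 -0.0242] [ 0.066  -0.0303]
540 232 243 [ 0.1126 -0.0224] [ 0.114  -0.0285]
[0.16266201 0.12944513]
clock: 18.5
ee_pos: [0.5327, 0.0183, 0.3441]
tcp_rot: [0.0, 0.641, 0.768, 0.0]
force: [0.3, 0.6, 0.4]
finger_gap: 0.999
finger_force: 0.0
540 261 270 [0.2147 0.016 ] [0.2169 0.007 ]
('rz', np.float64(0.007), 'shift', array([0.1363, 0.021 , 0.0036]))
```

```bash
python3 -m handwheel '[[0,0,0.03,0.045,0.007,0,1],[0,0,0.027,0.045,0.007,0,1],[0,0,0,0.046,0.007,0,1],[0,0,0,0,0,0,1],[0,0,0,0,0,0.03,1],[0,0,0,0,0,0.03,1],[0,0,0,0,0,0,1],[0,0,0,0,0,0,1]]'
python3 -c "
from h import *
print(delta(toW(-0.0147,0.207),0.224,LA-np.radians(.76)))
p,d,K,T=grab('top');report(measure(p,d,K,T))
p,d,K,T=grab('wrist'); cv2.imwrite('pics/w7.png',p[:,:,::-1])"
```

```text
clock: 19.55
ee_pos: [0.5335, 0.1551, 0.2848]
tcp_rot: [0.0, 0.662, 0.749, 0.0]
force: [1.0, -0.2, 0.8]
finger_gap: 1.001
finger_force: 0.0
('rz', np.float64(-0.007), 'shift', array([ 0.0103, -0.0054,  0.0608]))
bars line-frame [-0.0272 -0.0269] ang 1.96 309 13 world [ 0.5482 -0.0686]
bars line-frame [0.105  0.1771] ang 1.65 99 13 world [0.6498 0.1523]
pin line-frame [-0.0056  0.0022] ang 1.9 284 45 world [ 0.5655 -0.0368]
```

View pics/w7.png

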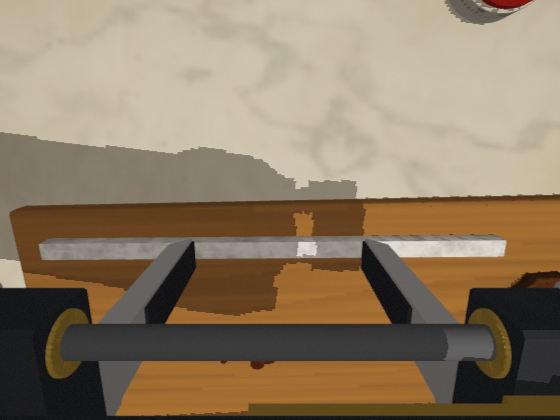

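The wrist view shows the left bar ((40,250)–(505,247)), with the fingers still above it. I'll move outside the bar, then down.

```bash
python3 -m handwheel '[[0,0,-0.007,0.012,-0.005,0,1],[0,0,0,0,0,0,1],[0,0,0,0,0,0.02,1],[0,0,0,0,0,0.02,1],[0,0,0,0,0,0.01,1],[0,0,0,0,0,0.006,1],[0,0,0,0,0,0.004,1],[0,0,0,0,0,0,1]]'
python3 -c "
from h import *
print(toL(r.observe()['ee_pos']))
wristbar()"
```

```text
clock: 20.65
ee_pos: [0.5265, 0.1674, 0.2237]
tcp_rot: [0.0, 0.659, 0.752, 0.0]
force: [-0.5, -0.5, 0.6]
finger_gap: 0.999
finger_force: 0.0
[-0.01477829  0.20975845]
200 197 198 [-0.0542  0.2451] [-0.0542  0.2446]
280 235 236 [-0.0131  0.2239] [-0.0131  0.2233]
350 190 193 [0.0231 0.2478] [0.0232 0.2462]
450 193 240 [0.0746 0.2455] [0.0776 0.2198]
540 190 239 [0.1205 0.2465] [0.1255 0.2198]
```

```bash
python3 -m handwheel '[[0,0,0,-0.008,0,0,1],[0,0,0,-0.008,0,0,1],[0,0,0,-0.01,0,0,1],[0,0,0,-0.01,0,0,1],[0,0,0,-0.01,0,0,1],[0,0,0,-0.01,0,0,1],[0,0,0,-0.01,0,0,1],[0,0,0,-0.01,0,0,1]]'
python3 -m handwheel '[[0,0,0,-0.01,0,0,1],[0,0,0,-0.01,0,0,1],[0,0,-0.008,-0.007,0,0,1],[0,0,-0.008,-0.007,0,0,1],[0,0,-0.008,-0.007,0,0,1],[0,0,-0.008,-0.006,0,0,1],[0,0,-0.008,-0.005,0,0,1],[0,0,-0.007,-0.003,0,0,1]]'
python3 -c "
from h import *
print(toL(r.observe()['ee_pos']),delta(toW(-0.0147,0.0438),0.224,LA+np.radians(1.92)))
p,d,K,T=grab('top');report(measure(p,d,K,T))"
```

```text
clock: 21.7
ee_pos: [0.5365, 0.0914, 0.2237]
tcp_rot: [0.0, 0.659, 0.752, -0.0]
force: [-0.5, 0.9, 0.9]
finger_gap: 0.999
finger_force: 0.7
clock: 22.7
ee_pos: [0.5443, 0.0372, 0.2237]
tcp_rot: [0.0, 0.641, 0.768, -0.0]
force: [-0.5, 1.0, 0.7]
finger_gap: 0.999
finger_force: 0.5
[-0.01588335  0.07843676] ('rz', np.float64(0.001), 'shift', array([-0.0347, -0.    , -0.0003]))
bars line-frame [0.1182 0.0683] ang 1.79 74 12 world [0.6785 0.0465]
bars line-frame [-0.0272 -0.027 ] ang 1.93 309 13 world [ 0.5482 -0.0687]
pin line-frame [-0.0055  0.0001] ang 2.29 284 45 world [ 0.5659 -0.0387]
```

```bash
python3 -m handwheel '[[0,0,0,-0.006,0,0,1],[0,0,0,-0.008,0,0,1],[0,0,0,-0.007,0,0,1],[0,0,0,-0.005,0,0,1],[0,0,0,-0.004,0,0,1],[0,0,0,-0.003,0,0,1],[0,0,0,-0.002,0,0,1],[0,0,0,0,0,0,1]]'
python3 -m handwheel '[[0,0,0,0.002,0,0,1],[0,0,0,0.008,0,0,1],[0,0,0,0.02,0,0,1],[0,0,0,0.01,0,-0.03,1],[0,0,0,0,0,-0.05,1],[0,0,0,0.04,0,-0.04,1],[0,0,0,0.06,0,0,1],[0,0,0,0.06,0,0,1]]'
python3 -m handwheel '[[0,0,0,0.05,0,0,1],[0,0,0,0.03,0,0,1],[0,0,0,0,0,0,1],[0,0,0,0,0,0,1],[0,0,0,0,0,0,1],[0,0,0,0,0,0,1],[0,0,0,0,0,0,1],[0,0,0,0,0,0,1]]'
python3 -c "
from h import *
p,d,K,T=grab('top');report(measure(p,d,K,T)); cv2.imwrite('pics/t8.png',cv2.resize(p[130:330,195:395],None,fx=3,fy=3)[:,:,::-1])"
```

```text
clock: 23.75
ee_pos: [0.5505, 0.003, 0.2237]
tcp_rot: [0.0, 0.641, 0.767, -0.0]
force: [-0.6, -0.9, -0.2]
finger_gap: 0.998
finger_force: 0.0
clock: 24.75
ee_pos: [0.5141, 0.2023, 0.3443]
tcp_rot: [-0.0, 0.641, 0.768, 0.001]
force: [0.5, 0.2, -0.2]
finger_gap: 1.001
finger_force: 0.0
clock: 25.75
ee_pos: [0.5007, 0.2785, 0.3437]
tcp_rot: [0.0, 0.641, 0.767, -0.0]
force: [0.6, 0.2, -0.1]
finger_gap: 1.001
finger_force: 0.0
bars line-frame [-0.0134  0.0293] ang 1.97 338 13 world [ 0.5538 -0.011 ]
bars line-frame [-0.0272 -0.0269] ang 1.96 309 13 world [ 0.5482 -0.0687]
pin line-frame [-0.0056  0.0022] ang 1.93 284 45 world [ 0.5655 -0.0368]
```

View pics/t8.png

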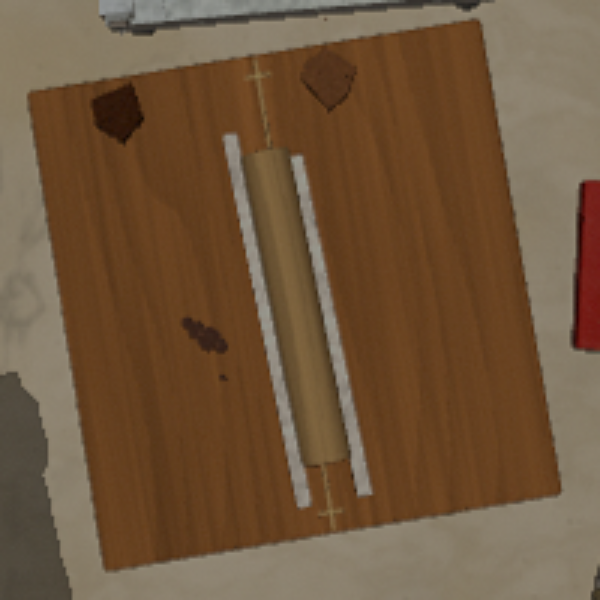

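The pin lies along the line (267,150)–(325,465) with a bar tight on each side (offsets about 27–28 mm, all parallel), and the bark hasn't moved.

```bash
python3 -c "
from h import *
print(job.close_job())"
```

```text
the job is handed in; nothing more can be done
None
```

I handed the job in after about 26 s: the pin was rolled onto the line in three strokes and left at rest, then both bars were pushed up against it. My last measurement has the pin's middle about 2 mm left of the line and 2° askew, with the bars parallel to it at centre distances of about 27 mm (left) and 28 mm (right); no verdict was returned.

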